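# Park the bench slicer's gauge lever and put its spatula away

## Robot

A 6-joint arm with a two-finger parallel gripper is mounted at the origin on the work surface. World frame = base frame: x ahead of the robot, y to its left, z up, the work surface at z = 0. Lengths are in mm, angles in rad, forces in N, time in s.
With the tool pointing down it reaches from about 425 to 925 mm from the base axis. Payload 12.5 kg.
Tool frame: the origin (TCP) lies at the very end of the fingers, on their centre line; the grasp point (between the pads) lies bot.pinch_z behind it (bot.pinch_z is the distance from the TCP to the grasp point, in mm); z points along the fingers, y is the line along which they close (so a half turn about z gives the same grasp; the last joint's range is limited). The gripper opens to 85 mm and grips with 20 to 120 N. Pads are 22 mm wide; open, the fingers measure 114 mm over their backs; the gripper's body (76 mm by 85 mm) begins 54 mm behind the grasp point. The pads swing forward as they close: fully open they stand 13 mm farther back than shut.
Start: joints at [-1.329, 0.491, 1.559, -0, 1.092, -0.106], TCP at [213.042, -587.587, 231.327] pointing down, gripper open.
Joint ranges: [-3.1, 3.1], [-0.84, 2.19], [0.05, 2.79], [-1.13, 4.28], [0.06, 2.93], [-2.69, 2.69]. Speed limits (rad/s): [2.22, 2.22, 2.79, 3.14, 3.14, 3.14].

## Interface

Orientations are given as a rotation vector (axis times angle).
In Python, from workcell import telemetry, imaging, job, bot gives the robot as it stands.
- The arm moves only by the tool servo_tool, never from a script. Its argument "rows" is a list of rows, each a list of 3 entries, a list of its own where there are three numbers: the finger opening in cm, from 0 to 8.54, then the shift along the tool's x, y, z in cm, then the turn about the tool's z in degrees. A call has 1 to 10 rows; each row shifts and turns the commanded pose from where the row before left it, along the tool's axes as they then stand; what a row does not reach is not made up. A row lasts 1/10 s, in which the tool goes at most 50 mm and 8.59 degrees, less where a joint would pass 70% of its speed; a pose out of reach is approached as far as the arm can. A call with a gripper value outside its range is refused whole. The fingers move at their own pace and stop on an object; "force" is the grip in N (left out, the last holds). Time passes only in rows, so rows that do not move let the fingers close. It gives the time, the measured TCP pose, the force, the opening and the grip force at its end, in the units of the state.
- telemetry.state(): the state, without advancing time (a new reading comes with each control period).
- imaging.grab_frame(name): name is "scene" or "top"; returns a dict with "color" (420x560x3 uint8, red, green, blue), "K" (3x3 intrinsics, pixels), "pose" (4x4, takes a point from camera to world coordinates). Camera axes: x right, y down, z forward; pixel columns grow to the right and rows downward; lengths in mm; the calibration is good to about 2 mm. A picture is of the moment at which its call begins. There is no depth.
- job.close_job(): hands the job in; it is judged then, once.
The state is a dict: "clock": time; "joint_pos": joint angles; "joint_velocities": joint speeds; "joint_torque": joint torques, N m; "ee_pos": TCP position; "tool_rot": TCP orientation; "wrist_force": force on the tool from outside, world axes, zero at the start; "torque": the same for the moment, N m; "width": finger opening in mm; "gripper_force": force on a finger pad.
Only numpy, scipy, OpenCV 4.12 (cv2) and the standard library are available. Lean on these libraries where they do the work, as an engineer would, in place of code of your own. Each camera call takes 0.05 s, during which the arm holds its last target. There are 200 camera calls.

## Task

Park the bench slicer for the night: lift its gauge lever out of the wide rest bay, swing it round and let it drop fully home in the notch marked by the domed stud. Put the slicer's spatula away too, lying flat, right side up, in the wide empty compartment of the tool tray. Leave the brush, the can, the jar and the carton where they are.

Things in the scene. Friction and masses are not known exactly. Their poses are not given: they have to be found in the camera images.
- slicer: Fixed bare-aluminium bench slicer. Origin: on the table under the lever's upright pivot, centre of a round base plate (radius 172 mm, top at z = 12 mm). +x points back to the slicing deck (x = 55 to 325 mm, 220 mm wide, up to 155 mm high at its pusher knob); the lever and its toothed arc are on the -x half.
- arc_centre (a point): The lever's pivot at the rod's height, z = 45 mm. Around it a dark toothed arc, radius 105 mm, 14 mm thick, tooth tops at z = 58 mm; the rod lies in its gaps. By lever_swing: a wide rest bay 0 to 0.22 rad, then three equal notches at 0.68, 1.12, 1.56, each 20 mm wide for the 14 mm rod. One notch has the domed stud outside it, the others only a flat 8 mm rivet.
- stud: The mark: a fixed round-topped dark steel stud, 26 mm in diameter, 20 mm high, standing on the base plate straight outward of the marked notch (any of the three), 138 mm from the pivot. Origin: centre of its underside (z = 12 mm); it is lower than the rod.
- lever_swing (a joint): Swing of the lever about the slicer's vertical pivot, rad. The rod points from the pivot along the slicer's -x axis turned by (lever_swing - 0.8) rad about +z; grows anticlockwise seen from above, from 0 (a stop in the rest bay) to 1.75. Starts somewhere in the rest bay.
- lever_lift (a joint): Tilt of the lever, rad: 0 when the rod lies level and fully home, growing to 0.6 as the grip is raised; the horizontal hinge is at the pivot, z = 45 mm. The rod clears the teeth above about 0.2 rad (the grip 32 mm higher); the lever falls back by its own weight (about 2 N at the grip).
- lever_grip (a point): Middle height of the black upright grip at the outer end of the lever, 160 mm from the pivot: a round grip 25 mm in diameter standing from the rod's axis to 60 mm above it; this point is 32 mm above the rod's axis (z = 77 mm when home). Its axes: -x outward along the rod, z along the grip.
- lever_mark (a point): Point on the rod's axis 138 mm from the pivot; it stands straight over the stud when the lever is in the marked notch.
- spatula: Loose flat spatula lying on the table, 190 mm long along its x axis, 140 g. Origin: middle of its length on the underside; z up. Black handle 22 mm wide, 20 mm high, from x = -95 to +15 mm; flat steel blade 66 mm wide, 4 mm thick, on the underside from x = +5 to +95 mm.
- spatula_grip (a point): Point on the spatula's handle near its centre of mass, 10 mm behind the origin (x = -10 mm), 10 mm above the underside. Grasp across the 22 mm width.
- tray: Fixed grey open tool tray, 220 mm long (x) by 149 mm wide (y), walls 5 mm thick and 26 mm high, floor 5 mm thick. Origin: centre of its underside. A wall along x parts it into a wide compartment on the +y side (inside 210 x 84 mm) and a narrow one on the -y side (inside 210 x 50 mm), which holds the brush.
- tray_wide (a point): Centre of the wide compartment's floor, 5 mm above the table, axes as the tray's; the spatula lies along x, either way round.
- brush: Loose wooden brush 190 mm long lying in the tray's narrow compartment. Bystander. Origin: middle of its underside.
- can: Bystander: food can, 100 mm in diameter, 115 mm high. Origin: centre of its underside.
- jar: Bystander: amber glass jar, 72 mm in diameter, 105 mm high. Origin: centre of its underside.
- carton: Bystander: plain cardboard carton 60 x 130 mm, 170 mm high. Origin: centre of its underside.
Not all that is in view belongs to the job. Of the things like the spatula, leave any that is green, orange or red; of the rest the larger one is meant.

How it is judged:
By the outcome, as a careful person would: the job done as asked, in the order asked, and still so for the second after the job is handed in, with the robot touching nothing.
It also fails if it takes over 48 s, if anything falls off the work surface, if the arm or the gripper's body presses on something with over 40 N, if the wrist force passes 120 N, or if a joint passes its speed limit or range.

## Working session

There is one attempt and no reset: what is moved stays moved. The work goes in short steps, Python scripts to look and compute and a tool call to move; the robot and the scene stay as the last step left them, time stands still between calls to the robot, and variables do not carry over. Pictures are saved under pics/ and viewed, at most 10 in all, crops included, and the job is handed in when it is done.

Besides the shell and the picture viewer there is one more tool, called as name(argument=value, ...), one argument or row to a line, values as JSON. servo_tool: Moves the arm, as the interface text tells. Its arguments: {"type":"object","properties":{"rows":{"type":"array"},"force":{"type":"number"}},"required":["rows"]}

```bash
mkdir -p pics; python3 - <<'E'
from workcell import telemetry, imaging, job, bot
import cv2,numpy as np
for n in("scene","top"):
    f=imaging.grab_frame(n); cv2.imwrite(f"pics/{n}0.png",cv2.resize(f["color"][:,:,::-1],(800,600),interpolation=cv2.INTER_CUBIC))
    cv2.imwrite(f"{n}_raw0.png",f["color"][:,:,::-1]); np.savez(n,K=f["K"],P=f["pose"]); print(n,f["K"],f["pose"].round(3))
print(telemetry.state(),bot.pinch_z)
E
```

```text
scene [[438.93643262   0.         275.21111941]
 [  0.         438.93643262 208.48025239]
 [  0.           0.           1.        ]] [[-8.640000e-01  4.290000e-01 -2.640000e-01  8.344080e+02]
 [ 5.040000e-01  7.410000e-01 -4.440000e-01  3.944090e+02]
 [ 5.000000e-03 -5.160000e-01 -8.560000e-01  1.115421e+03]
 [ 0.000000e+00  0.000000e+00  0.000000e+00  1.000000e+00]]
top [[457.02680084   0.         268.38260954]
 [  0.         457.02680084 213.55421042]
 [  0.           0.           1.        ]] [[ 5.000000e-03 -9.910000e-01  1.300000e-01  3.627330e+02]
 [-1.000000e+00 -8.000000e-03 -2.000000e-02 -1.154600e+02]
 [ 2.100000e-02 -1.300000e-01 -9.910000e-01  1.348281e+03]
 [ 0.000000e+00  0.000000e+00  0.000000e+00  1.000000e+00]]
{'clock': 0.1, 'joint_pos': array([-1.32857488e+00,  4.91499663e-01,  1.55936757e+00, -5.82911096e-06,
        1.09168995e+00, -1.05583852e-01]), 'joint_velocities': array([-1.69924704e-05, -8.78445933e-04, -7.09234494e-04,  6.94319855e-04,
        6.37935081e-04, -4.61314991e-04]), 'joint_torque': array([ 2.57212014e-03, -6.19446301e+01, -2.62027949e+01, -5.35072240e-05,
        2.87637995e-03,  5.15491990e-06]), 'ee_pos': array([ 213.0068715 , -587.38474829,  230.79314584]), 'tool_rot': array([-3.09325987e+00, -5.43419461e-01,  1.11498482e-04]), 'wrist_force': array([-0.4216676 , -0.22226072, -0.21154306]), 'torque': array([-0.04503546, -0.02768517, -0.00455392]), 'gripper_force': 0.0, 'width': 85.5440798758091} 18.700000000000003
```

View pics/top0.png

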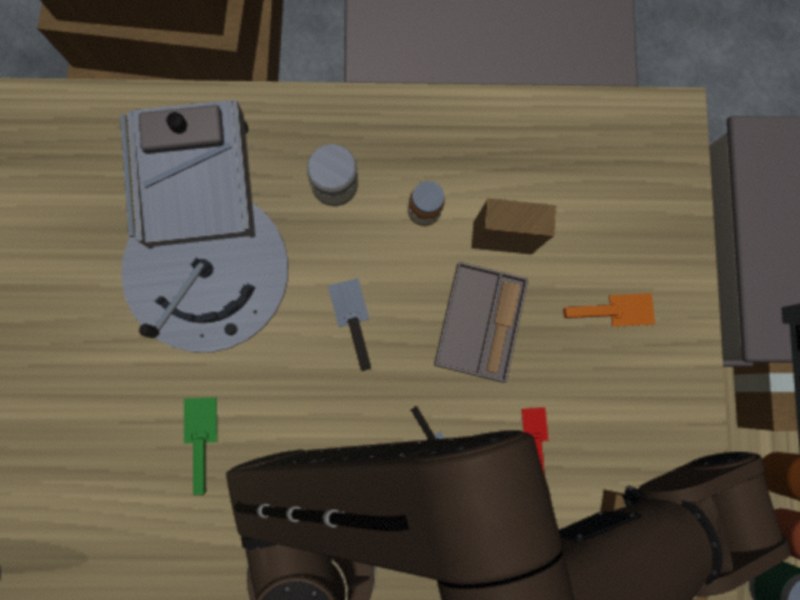

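View pics/scene0.png

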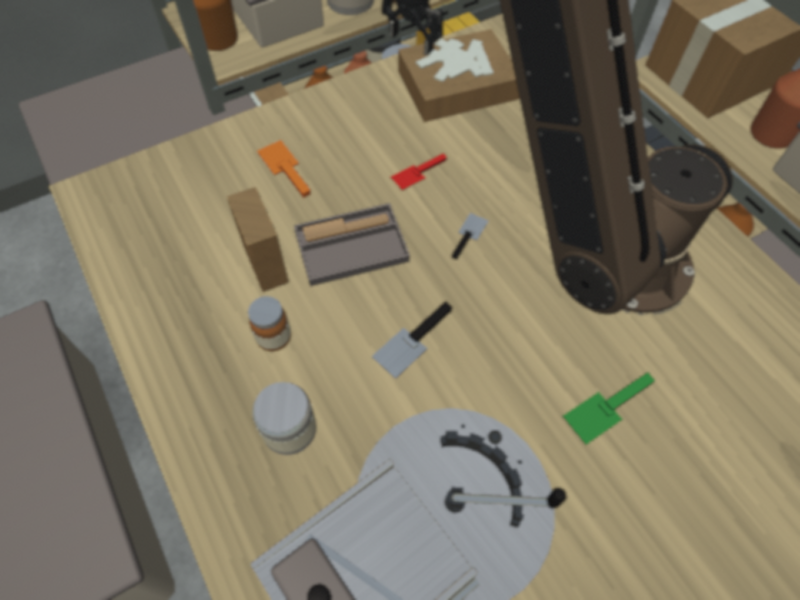

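The top view shows the slicer at (205,270) with its grip at (150,330) and the stud near (230,328). The dark/steel spatula is at (350,325), larger than the one at (430,425), and the tray is at (480,322). Enlarging both areas.

```bash
python3 - <<'E'
import cv2
a=cv2.imread("top_raw0.png")
c=a[140:260,80:220]; cv2.imwrite("pics/c1.png",cv2.resize(c,None,fx=5,fy=5,interpolation=cv2.INTER_CUBIC))
c=a[175:280,225:380]; cv2.imwrite("pics/c2.png",cv2.resize(c,None,fx=5,fy=5,interpolation=cv2.INTER_CUBIC))
E
```

```text
(no output)
```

View pics/c1.png

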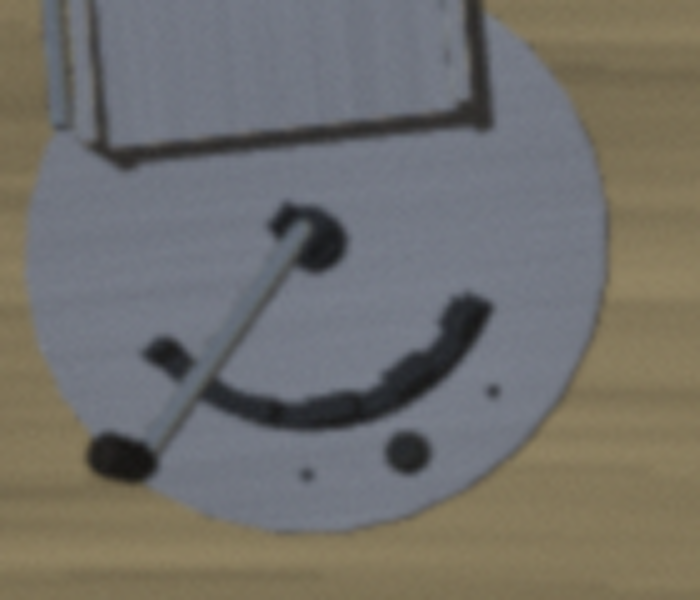

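View pics/c2.png

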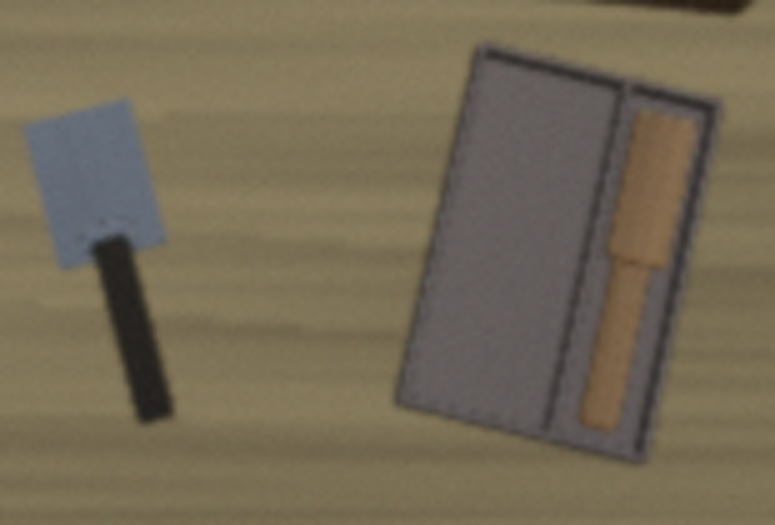

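c1: the disc spans 27–607 and its bottom is at 533. Rivets are at (307,474) and (492,391), with the domed stud at (408,453), so the marked notch is the middle one (1.12). The grip is at about (122,457). c2: the spatula's blade corners are (25,122) (130,98) (165,242) (62,268), with the handle end at (155,417). The tray's rim corners are (478,45) (720,103) (642,462) (398,403).

```bash
cat > h.py <<'E'
import numpy as np
from scipy.optimize import least_squares
d=np.load("top.npz");K,P=d["K"],d["P"]
def raw(u,v,o): return np.array([(u+.5)/5-.5+o[0],(v+.5)/5-.5+o[1]])
def w(p,z):
    r=P[:3,:3]@np.linalg.solve(K,[p[0],p[1],1]);return (P[:3,3]+r*(z-P[2,3])/r[2])[:2]
def pix(X):
    c=P[:3,:3].T@(np.array(X)-P[:3,3]);q=K@c;return q[:2]/q[2]
O1=(80,140);O2=(225,175)
E
python3 - <<'E'
from h import *
r1=lambda u,v,z:w(raw(u,v,O1),z); r2=lambda u,v,z:w(raw(u,v,O2),z)
R=[r1(307,474,12),r1(408,453,24),r1(492,391,12)]
E=[r1(27,250,12),r1(607,225,12),r1(305,533,12),r1(560,400,12),r1(60,390,12)]
def f(p):
    o=[]
    for q,s in zip(R,(.68,1.12,1.56)):
        a=p[2]+np.pi+s-.8; o+=list(q-p[:2]-138*np.array([np.cos(a),np.sin(a)]))
    return o+[np.hypot(*(e-p[:2]))-172 for e in E]
s=least_squares(f,[600,300,0]);p=s.x;print("slicer",p,s.fun.round(1))
print("dev deck front",r1(120,160,12),r1(485,128,12))
for sw in (0,.1,.15,.2,.22):
    a=p[2]+np.pi+sw-.8;u=np.array([np.cos(a),np.sin(a)])
    print(sw,[((pix([*(p[:2]+160*u),z])-O1+.5)*5).round(0) for z in(45,105)], ((pix([*(p[:2]+130*u),52])-O1+.5)*5).round(0),(p[:2]+160*u).round(1))
a=p[2]+np.pi+1.12-.8;u=np.array([np.cos(a),np.sin(a)]);print("target grip",p[:2]+160*u)
T=[r2(*c,26) for c in((478,45),(720,103),(642,462),(398,403))]
print("tray",np.round(T,1),[np.hypot(*(T[i]-T[i-1])).round(1) for i in range(4)],np.mean(T,0))
B=[r2(*c,4) for c in((25,122),(130,98),(165,242),(62,268))]
print("blade",np.round(B,1),[np.hypot(*(B[i]-B[i-1])).round(1) for i in range(4)])
fe=(B[0]+B[1])/2; he=r2(155,416,15);print("sp",fe,he,np.hypot(*(fe-he)),(fe+he)/2,np.arctan2(*(fe-he)[::-1]))
E
```

```text
slicer [6.11894535e+02 2.28138994e+02 1.16617654e-01] [ 0.5  0.5 -0.9 -1.4  0.3  1.1 -1.4 -1.7 -0.1  0.2 -0.3]
dev deck front [660.10827867 347.02415403] [681.69735802 132.18739356]
0 [array([117., 445.]), array([ 79., 434.])] [148. 403.] [487.8 329.2]
0.1 [array([139., 461.]), array([102., 451.])] [166. 417.] [478.4 316.3]
0.15 [array([150., 469.]), array([114., 459.])] [176. 423.] [474.1 309.5]
0.2 [array([162., 476.]), array([127., 467.])] [186. 428.] [470.2 302.5]
0.22 [array([167., 479.]), array([132., 469.])] [190. 430.] [468.8 299.7]
target grip [466.90458895 160.47869827]
tray [[ 627.1 -294.2]
 [ 593.7 -436.9]
 [ 383.2 -386.8]
 [ 416.2 -245.9]] [np.float64(216.4), np.float64(146.6), np.float64(216.4), np.float64(144.7)] [ 505.05380962 -340.93875559]
blade [[ 582.4  -26.6]
 [ 597.4  -88.8]
 [ 511.2 -110.4]
 [ 495.3  -49.8]] [np.float64(90.1), np.float64(64.1), np.float64(88.9), np.float64(62.7)]
sp [589.91817815 -57.70249396] [ 408.30246473 -105.50398595] 187.80109157487914 [499.11032144 -81.60323995] 0.25736430919310554
```

```bash
cat > plan.py <<'E'
import numpy as np,json,sys
# commanded pose [x,y,z mm, psi_x rad]; tool down: x=(c,s,0), y=(s,-c,0), z=-Z ; tool turn + = psi decreases
F="cmd.json"
def plan(wps,start=None,save=True):
    """wps: (x,y,z,psi,n rows,opening cm) ; prints rounded rows"""
    p=np.array(start if start is not None else json.load(open(F)),float);rows=[]
    for x,y,z,ps,n,g in wps:
        a=p.copy();g_=np.array([x,y,z,ps])
        for i in range(n):
            t=a+(g_-a)*(i+1)/n;d=t-p;c,s=np.cos(p[3]),np.sin(p[3])
            l=np.round(np.array([c*d[0]+s*d[1],s*d[0]-c*d[1],-d[2]])/10,2);r=np.round(-np.degrees(d[3]),1)
            rows.append([g,[float(v) for v in l+0],float(r+0)])
            l=l*10;p=p+[c*l[0]+s*l[1],s*l[0]-c*l[1],-l[2],-np.radians(r)]
    for i in range(0,len(rows),10):print(json.dumps(rows[i:i+10]))
    if save:json.dump(list(p),open(F,"w"))
    print("end",p.round(3))
E
python3 - <<'E'
from plan import *
plan([(520,-200,230,1.2,10,8.54),(476.5,313.5,170,2.57,12,6)],start=[213.04,-587.59,231.33,.3478])
E
```

```text
[[8.54, [4.21, -2.6, 0.01], -4.9], [8.54, [4.41, -2.23, 0.02], -4.9], [8.54, [4.59, -1.84, 0.01], -4.8], [8.54, [4.72, -1.45, 0.01], -4.9], [8.54, [4.84, -1.05, 0.02], -4.9], [8.54, [4.9, -0.63, 0.01], -4.9], [8.54, [4.94, -0.2, 0.01], -4.9], [8.54, [4.94, 0.21, 0.02], -4.9], [8.54, [4.9, 0.64, 0.01], -4.8], [8.54, [4.83, 1.05, 0.01], -4.9]]
[[6, [3.86, -1.89, 0.5], -6.5], [6, [4.04, -1.44, 0.5], -6.6], [6, [4.19, -0.97, 0.5], -6.5], [6, [4.26, -0.49, 0.5], -6.6], [6, [4.3, 0.01, 0.5], -6.5], [6, [4.27, 0.49, 0.5], -6.6], [6, [4.18, 0.98, 0.5], -6.5], [6, [4.04, 1.45, 0.5], -6.5], [6, [3.86, 1.89, 0.5], -6.6], [6, [3.61, 2.33, 0.5], -6.5]]
[[6, [3.32, 2.72, 0.5], -6.6], [6, [2.99, 3.08, 0.5], -6.5]]
end [476.508 313.489 170.03    2.57 ]
```

servo_tool(
  rows=[
    [8.54,[4.21,-2.6,0.01],-4.9],
    [8.54,[4.41,-2.23,0.02],-4.9],
    [8.54,[4.59,-1.84,0.01],-4.8],
    [8.54,[4.72,-1.45,0.01],-4.9],
    [8.54,[4.84,-1.05,0.02],-4.9],
    [8.54,[4.9,-0.63,0.01],-4.9],
    [8.54,[4.94,-0.2,0.01],-4.9],
    [8.54,[4.94,0.21,0.02],-4.9],
    [8.54,[4.9,0.64,0.01],-4.8],
    [8.54,[4.83,1.05,0.01],-4.9],
  ],
)

```text
clock: 1.1
ee_pos: [520.9, -198.2, 229.9]
tool_rot: [-2.59, -1.778, 0.0]
wrist_force: [-0.1, -1.7, -0.0]
width: 85.0
gripper_force: 0.0
```

servo_tool(
  rows=[
    [6,[3.86,-1.89,0.5],-6.5],
    [6,[4.04,-1.44,0.5],-6.6],
    [6,[4.19,-0.97,0.5],-6.5],
    [6,[4.26,-0.49,0.5],-6.6],
    [6,[4.3,0.01,0.5],-6.5],
    [6,[4.27,0.49,0.5],-6.6],
    [6,[4.18,0.98,0.5],-6.5],
    [6,[4.04,1.45,0.5],-6.5],
    [6,[3.86,1.89,0.5],-6.6],
    [6,[3.61,2.33,0.5],-6.5],
  ],
)

```text
clock: 2.1
ee_pos: [483.2, 229.7, 179.6]
tool_rot: [-1.217, -2.896, 0.0]
wrist_force: [0.6, -0.6, -0.2]
width: 60.4
gripper_force: 0.0
```

servo_tool(
  rows=[
    [6,[3.32,2.72,0.5],-6.6],
    [6,[2.99,3.08,0.5],-6.5],
    [6,[0,0,0],0],
    [6,[0,0,0],0],
    [6,[0,0,0],0],
  ],
)

```text
clock: 2.6
ee_pos: [476.5, 312.8, 169.9]
tool_rot: [-0.888, -3.013, 0.001]
wrist_force: [-0.5, 0.3, -0.5]
width: 60.2
gripper_force: 0.0
```

servo_tool(
  rows=[
    [5.5,[0,0,2.5],0],
    [5.5,[0,0,3],0],
    [5.5,[0,0,3],0],
    [5.5,[0,0,2.1],0],
    [5.5,[0,0,0],0],
    [1.8,[0,0,0],0],
    [1.8,[0,0,0],0],
    [1.8,[0,0,0],0],
    [1.8,[0,0,0],0],
    [1.8,[0,0,0],0],
  ],
  force=30,
)

```text
clock: 3.6
ee_pos: [477.1, 313.5, 64.7]
tool_rot: [0.886, 3.013, 0.001]
wrist_force: [2.8, -1.3, 0.7]
width: 23.9
gripper_force: 29.8
```

```bash
python3 - <<'E'
from workcell import telemetry, imaging
import cv2
f=imaging.grab_frame("scene")["color"][:,:,::-1]
g=imaging.grab_frame("top")["color"][:,:,::-1]
a=cv2.resize(f[290:410,290:410],(400,400),interpolation=3);b=cv2.resize(g[150:250,80:180],(400,400),interpolation=3)
cv2.imwrite("pics/g1.png",cv2.hconcat([a,b]))
s=telemetry.state();print(s["ee_pos"],s["width"],s["gripper_force"],s["wrist_force"])
E
```

```text
[477.01797378 313.57532067  64.41390223] 24.359023754605474 29.81167523888871 [ 2.53409159 -1.61797049  2.29594029]
```

View pics/g1.png

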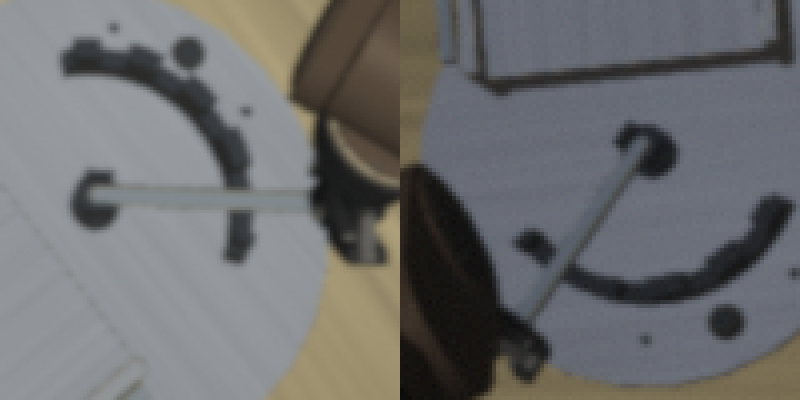

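The picture shows the fingers closed on the grip with the rod still in the bay, width 24.4. The stud sits by the middle notch in both views. Next is the lift and swing.

```bash
python3 - <<'E'
from plan import *
C=np.array([611.9,228.1]);G=1.8
def pt(s,f,n):
    a=np.pi+.1166+s-.8;r=160*np.cos(f)-37.7*np.sin(f);z=45+160*np.sin(f)+37.7*np.cos(f)-18.7
    return (*(C+r*np.array([np.cos(a),np.sin(a)])),z,a-.009,n,G)
json.dump([476.508,313.489,64.03,2.57],open(F,"w"))
w=[pt(.12,.05*i,2) for i in range(1,7)]
print("lift");plan(w)
print("swing");plan([pt(.12+1.0*i/24,.3,1) for i in range(1,25)])
E
```

```text
lift
[[1.8, [-0.11, 0.01, -0.4], 0.0], [1.8, [-0.11, 0.0, -0.39], 0.0], [1.8, [-0.12, 0.0, -0.39], 0.0], [1.8, [-0.12, 0.01, -0.4], 0.0], [1.8, [-0.14, 0.0, -0.38], 0.0], [1.8, [-0.15, 0.0, -0.39], 0.0], [1.8, [-0.16, 0.0, -0.38], 0.0], [1.8, [-0.16, 0.0, -0.37], 0.0], [1.8, [-0.18, 0.0, -0.37], 0.0], [1.8, [-0.19, 0.0, -0.37], 0.0]]
[[1.8, [-0.2, 0.0, -0.36], 0.0], [1.8, [-0.2, 0.01, -0.36], 0.0]]
end [492.145 303.787 109.63    2.57 ]
swing
[[1.8, [-0.01, -0.59, 0.0], -2.3], [1.8, [-0.02, -0.59, 0.0], -2.4], [1.8, [-0.02, -0.59, 0.0], -2.4], [1.8, [-0.02, -0.59, 0.0], -2.4], [1.8, [-0.01, -0.59, 0.0], -2.4], [1.8, [-0.02, -0.59, 0.0], -2.4], [1.8, [-0.02, -0.59, 0.0], -2.4], [1.8, [-0.01, -0.59, 0.0], -2.4], [1.8, [-0.02, -0.59, 0.0], -2.3], [1.8, [-0.02, -0.6, 0.0], -2.4]]
[[1.8, [-0.02, -0.59, 0.0], -2.4], [1.8, [-0.02, -0.59, 0.0], -2.4], [1.8, [-0.01, -0.59, 0.0], -2.4], [1.8, [-0.02, -0.59, 0.0], -2.4], [1.8, [-0.02, -0.59, 0.0], -2.4], [1.8, [-0.02, -0.59, 0.0], -2.4], [1.8, [-0.01, -0.59, 0.0], -2.3], [1.8, [-0.02, -0.59, 0.0], -2.4], [1.8, [-0.02, -0.59, 0.0], -2.4], [1.8, [-0.02, -0.59, 0.0], -2.4]]
[[1.8, [-0.02, -0.59, 0.0], -2.4], [1.8, [-0.01, -0.59, 0.0], -2.4], [1.8, [-0.02, -0.59, 0.0], -2.4], [1.8, [-0.02, -0.59, 0.0], -2.3]]
end [483.511 168.159 109.63    3.568]
```

servo_tool(
  rows=[
    [1.8,[-0.11,0.01,-0.4],0.0],
    [1.8,[-0.11,0.0,-0.39],0.0],
    [1.8,[-0.12,0.0,-0.39],0.0],
    [1.8,[-0.12,0.01,-0.4],0.0],
    [1.8,[-0.14,0.0,-0.38],0.0],
    [1.8,[-0.15,0.0,-0.39],0.0],
    [1.8,[-0.16,0.0,-0.38],0.0],
    [1.8,[-0.16,0.0,-0.37],0.0],
    [1.8,[-0.18,0.0,-0.37],0.0],
    [1.8,[-0.19,0.0,-0.37],0.0],
  ],
)

```text
clock: 4.7
ee_pos: [488.6, 305.8, 102.6]
tool_rot: [-0.886, -3.014, 0.0]
wrist_force: [-0.7, 0.0, -4.7]
width: 24.1
gripper_force: 29.8
```

servo_tool(
  rows=[
    [1.8,[-0.2,0.0,-0.36],0.0],
    [1.8,[-0.2,0.01,-0.36],0.0],
    [1.8,[0,0,0],0],
    [1.8,[0,0,0],0],
  ],
)

```text
clock: 5.1
ee_pos: [492.1, 303.9, 109.6]
tool_rot: [-0.887, -3.014, -0.0]
wrist_force: [-3.2, 1.7, -2.4]
width: 24.0
gripper_force: 29.9
```

```bash
python3 - <<'E'
from workcell import telemetry, imaging
import cv2
f=imaging.grab_frame("scene")["color"][:,:,::-1]
cv2.imwrite("pics/g2.png",cv2.resize(f[290:410,290:410],(600,600),interpolation=3))
s=telemetry.state();print(s["ee_pos"],s["width"],s["gripper_force"],s["wrist_force"])
E
```

```text
[492.06788706 303.92993911 109.57879639] 24.19040445135405 29.918943126685917 [-1.34396272  1.92697802 -1.89310649]
```

View pics/g2.png

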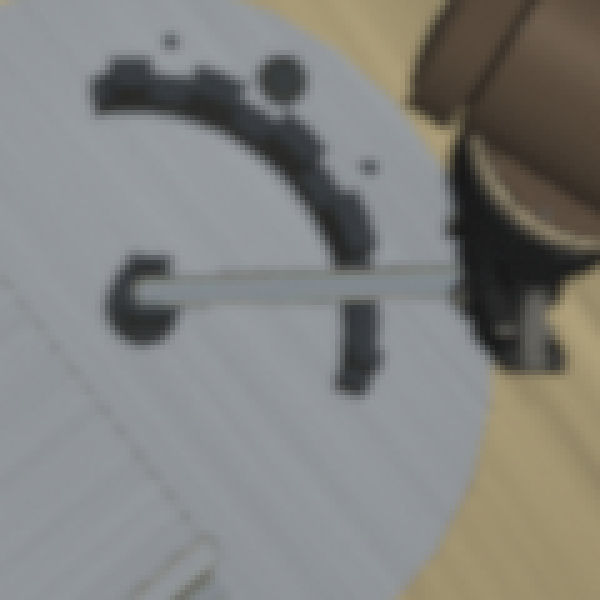

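The lever is up: the rod visibly clears the arc, and the wrist carries about 2 N. Now I swing it.

servo_tool(
  rows=[
    [1.8,[-0.01,-0.59,0.0],-2.3],
    [1.8,[-0.02,-0.59,0.0],-2.4],
    [1.8,[-0.02,-0.59,0.0],-2.4],
    [1.8,[-0.02,-0.59,0.0],-2.4],
    [1.8,[-0.01,-0.59,0.0],-2.4],
    [1.8,[-0.02,-0.59,0.0],-2.4],
    [1.8,[-0.02,-0.59,0.0],-2.4],
    [1.8,[-0.01,-0.59,0.0],-2.4],
    [1.8,[-0.02,-0.59,0.0],-2.3],
    [1.8,[-0.02,-0.6,0.0],-2.4],
  ],
)

```text
clock: 6.15
ee_pos: [471.9, 248.7, 109.5]
tool_rot: [0.242, 3.131, 0.0]
wrist_force: [2.1, 1.8, -5.1]
width: 24.0
gripper_force: 29.8
```

servo_tool(
  rows=[
    [1.8,[-0.02,-0.59,0.0],-2.4],
    [1.8,[-0.02,-0.59,0.0],-2.4],
    [1.8,[-0.01,-0.59,0.0],-2.4],
    [1.8,[-0.02,-0.59,0.0],-2.4],
    [1.8,[-0.02,-0.59,0.0],-2.4],
    [1.8,[-0.02,-0.59,0.0],-2.4],
    [1.8,[-0.01,-0.59,0.0],-2.3],
    [1.8,[-0.02,-0.59,0.0],-2.4],
    [1.8,[-0.02,-0.59,0.0],-2.4],
    [1.8,[-0.02,-0.59,0.0],-2.4],
  ],
)

```text
clock: 7.15
ee_pos: [476.3, 190.3, 109.6]
tool_rot: [-0.411, 3.112, 0.0]
wrist_force: [3.5, 3.5, -6.5]
width: 24.0
gripper_force: 29.7
```

servo_tool(
  rows=[
    [1.8,[-0.02,-0.59,0.0],-2.4],
    [1.8,[-0.01,-0.59,0.0],-2.4],
    [1.8,[-0.02,-0.59,0.0],-2.4],
    [1.8,[-0.02,-0.59,0.0],-2.3],
    [1.8,[0,0,0],0],
    [1.8,[0,0,0],0],
  ],
)

```text
clock: 7.75
ee_pos: [484.8, 168.3, 109.6]
tool_rot: [-0.665, 3.067, -0.0]
wrist_force: [4.5, 3.5, -7.2]
width: 23.7
gripper_force: 29.9
```

```bash
python3 - <<'E'
from workcell import telemetry, imaging
import cv2
f=imaging.grab_frame("scene")["color"][:,:,::-1]
g=imaging.grab_frame("top")["color"][:,:,::-1]
a=cv2.resize(f[280:380,280:380],(400,400),interpolation=3);b=cv2.resize(g[150:250,80:180],(400,400),interpolation=3)
cv2.imwrite("pics/g3.png",cv2.hconcat([a,b]))
s=telemetry.state();print(s["ee_pos"],s["width"],s["gripper_force"],s["wrist_force"])
from plan import *
C=np.array([611.9,228.1]);G=1.8
def pt(s,f,n):
    a=np.pi+.1166+s-.8;r=160*np.cos(f)-37.7*np.sin(f);z=45+160*np.sin(f)+37.7*np.cos(f)-18.7
    return (*(C+r*np.array([np.cos(a),np.sin(a)])),z,a-.009,n,G)
plan([pt(1.12,.05*i,2) for i in range(5,-1,-1)])
E
```

```text
[484.76296476 168.41756202 109.60395921] 24.060522394333542 29.892007510643452 [ 4.41984891  3.48425851 -6.97270838]
[[1.8, [0.2, 0.0, 0.36], 0.0], [1.8, [0.2, 0.0, 0.36], 0.0], [1.8, [0.18, 0.0, 0.37], 0.0], [1.8, [0.18, 0.0, 0.37], 0.0], [1.8, [0.16, 0.0, 0.38], 0.0], [1.8, [0.17, -0.01, 0.37], 0.0], [1.8, [0.14, 0.0, 0.39], 0.0], [1.8, [0.14, 0.0, 0.38], 0.0], [1.8, [0.13, 0.0, 0.39], 0.0], [1.8, [0.12, 0.0, 0.4], 0.0]]
[[1.8, [0.11, 0.0, 0.4], 0.0], [1.8, [0.1, -0.01, 0.39], 0.0]]
end [466.935 160.403  64.03    3.568]
```

View pics/g3.png

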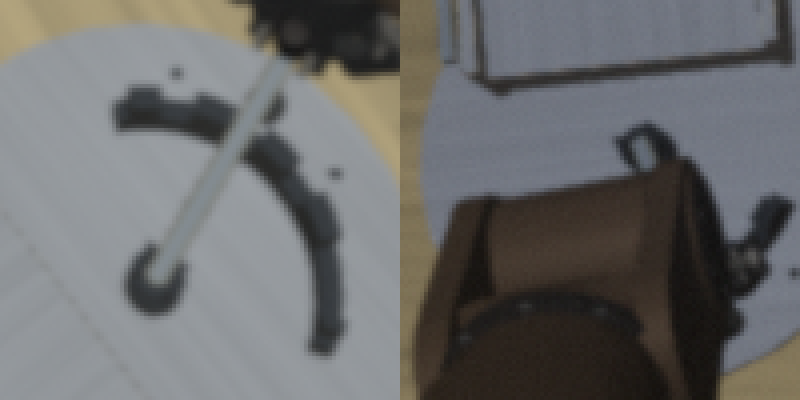

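The rod in the scene half runs right beside the stud at (275,105), over the middle notch. Lowering it.

servo_tool(
  rows=[
    [1.8,[0.2,0.0,0.36],0.0],
    [1.8,[0.2,0.0,0.36],0.0],
    [1.8,[0.18,0.0,0.37],0.0],
    [1.8,[0.18,0.0,0.37],0.0],
    [1.8,[0.16,0.0,0.38],0.0],
    [1.8,[0.17,-0.01,0.37],0.0],
    [1.8,[0.14,0.0,0.39],0.0],
    [1.8,[0.14,0.0,0.38],0.0],
    [1.8,[0,0,0],0],
  ],
)

```text
clock: 8.75
ee_pos: [471.5, 162.4, 79.4]
tool_rot: [-0.664, 3.069, -0.0]
wrist_force: [5.5, 1.3, -2.0]
width: 24.2
gripper_force: 29.9
```

servo_tool(
  rows=[
    [1.8,[0.13,0.0,0.39],0.0],
    [1.8,[0.12,0.0,0.4],0.0],
    [1.8,[0.11,0.0,0.3],0.0],
    [1.8,[0.05,0,0.2],0],
    [1.8,[0,0,0],0],
    [1.8,[0,0,0],0],
  ],
)

```text
clock: 9.35
ee_pos: [467.5, 160.7, 66.7]
tool_rot: [-0.664, 3.07, -0.0]
wrist_force: [5.9, 1.1, -0.7]
width: 23.6
gripper_force: 29.9
```

servo_tool(
  rows=[
    [5,[0,0,0],0],
    [5,[0,0,0],0],
    [5,[0,0,0],0],
    [5,[0,0,-0.5],0],
    [5,[0,0,-1.5],0],
    [5,[0,0,-3],0],
    [5,[0,0,-4],0],
    [5,[0,0,-4],0],
  ],
)

```text
clock: 10.15
ee_pos: [466.7, 160.6, 198.4]
tool_rot: [0.664, -3.069, 0.0]
wrist_force: [-0.8, 0.2, -0.1]
width: 50.0
gripper_force: 0.0
```

```bash
python3 - <<'E'
from plan import *
# commanded now: track
p=[466.935,160.403,64.03,3.568]; c,s=np.cos(3.568),np.sin(3.568)
# rows actually sent in the tail were 0.05cm x, 0.09+0.1 cm... shorter than planned by 0.05 cm x, 0.29 cm z
p=[p[0]-.5*c,p[1]-.5*s,p[2]+2.9+130,3.568]
o=np.array([499.1,-81.6]);y=.257; g=o-10*np.array([np.cos(y),np.sin(y)])
# tool y across handle: psi_x = y+pi (tool x along -handle)
plan([(g[0],g[1],110,y+np.pi,8,5)],start=p)
E
```

```text
[[5, [1.01, -2.9, 1.09], 1.2], [5, [0.96, -2.92, 1.08], 1.2], [5, [0.89, -2.94, 1.09], 1.2], [5, [0.83, -2.96, 1.09], 1.3], [5, [0.76, -2.97, 1.08], 1.2], [5, [0.7, -2.99, 1.09], 1.2], [5, [0.64, -3.01, 1.09], 1.2], [5, [0.58, -3.01, 1.08], 1.2]]
end [489.393 -84.1   110.03    3.399]
```

servo_tool(
  rows=[
    [5,[1.01,-2.9,1.09],1.2],
    [5,[0.96,-2.92,1.08],1.2],
    [5,[0.89,-2.94,1.09],1.2],
    [5,[0.83,-2.96,1.09],1.3],
    [5,[0.76,-2.97,1.08],1.2],
    [5,[0.7,-2.99,1.09],1.2],
    [5,[0.64,-3.01,1.09],1.2],
    [5,[0.58,-3.01,1.08],1.2],
    [5,[0,0,0],0],
    [5,[0,0,0],0],
  ],
)

```text
clock: 11.15
ee_pos: [488.9, -84.3, 110.0]
tool_rot: [0.4, -3.115, -0.001]
wrist_force: [-0.5, 0.3, 0.5]
width: 49.9
gripper_force: 0.0
```

```bash
python3 - <<'E'
from workcell import telemetry, imaging,bot
import cv2
f=imaging.grab_frame("scene")["color"][:,:,::-1]
g=imaging.grab_frame("top")["color"][:,:,::-1]
a=cv2.resize(f[280:380,280:380],(400,400),interpolation=3);b=cv2.resize(g[150:250,80:180],(400,400),interpolation=3)
cv2.imwrite("pics/g4.png",cv2.hconcat([a,b]))
s=telemetry.state();print(s["ee_pos"],s["width"],bot.pinch_z)
from h import *
p=np.array([611.9,228.1])
for sw in(1.08,1.12,1.16):
  a=.1166+np.pi+sw-.8;u=np.array([np.cos(a),np.sin(a)])
  print(sw,[((pix([*(p+r*u),z])-(80,150)+.5)*4+[400,0]).round() for r,z in((40,52),(138,52),(160,105))])
E
```

```text
[489.15309523 -83.36141776 110.39755832] 50.07098690274534 18.700000000000003
1.08 [array([661., 194.]), array([709., 321.]), array([703., 343.])]
1.12 [array([663., 194.]), array([716., 318.]), array([712., 340.])]
1.16 [array([665., 193.]), array([724., 314.]), array([721., 336.])]
```

View pics/g4.png

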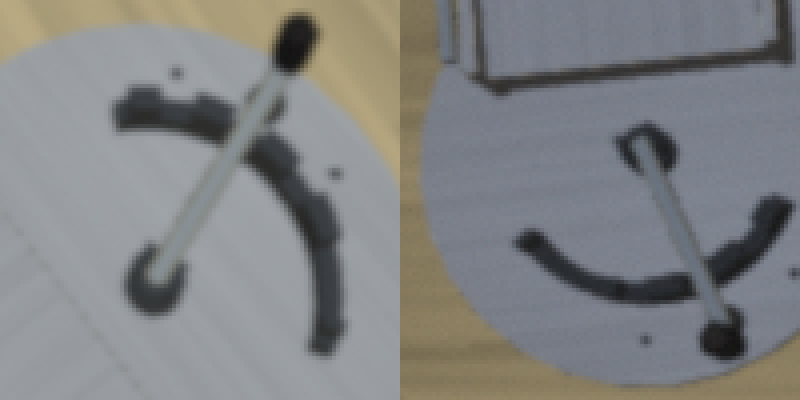

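The lever lies in the middle notch with its rod over the stud, at (720,320) in the right half. That matches the prediction for 1.12. Next is the spatula.

servo_tool(
  rows=[
    [5,[0,0,3],0],
    [5,[0,0,3],0],
    [5,[0,0,2.5],0],
    [5,[0,0,1.5],0],
    [5,[0,0,0.6],0],
    [5,[0,0,0],0],
  ],
)

```text
clock: 11.85
ee_pos: [489.2, -83.3, 3.9]
tool_rot: [0.404, -3.115, -0.0]
wrist_force: [-0.2, -0.0, 0.1]
width: 50.4
gripper_force: 0.0
```

servo_tool(
  rows=[
    [1.8,[0,0,0],0],
    [1.8,[0,0,0],0],
    [1.8,[0,0,0],0],
    [1.8,[0,0,0],0],
    [1.8,[0,0,0],0],
  ],
  force=40,
)

```text
clock: 12.35
ee_pos: [489.7, -84.0, 5.1]
tool_rot: [-0.403, 3.114, -0.001]
wrist_force: [0.2, 2.6, 5.6]
width: 20.8
gripper_force: 39.8
```

```bash
python3 - <<'E'
from plan import *
t=-.23;g=np.array([511.3,-314.2])-10*np.array([np.cos(t),np.sin(t)])
plan([(489.4,-84.1,84,.257+np.pi,5,1.8),(g[0],g[1],84,t+np.pi,14,1.8)],start=[489.393,-84.1,4.03,3.399])
E
```

```text
[[1.8, [0.0, 0.0, -1.6], 0.0], [1.8, [0.0, 0.0, -1.6], 0.0], [1.8, [0.0, 0.0, -1.6], 0.0], [1.8, [0.0, 0.0, -1.6], 0.0], [1.8, [0.0, 0.0, -1.6], 0.0], [1.8, [0.33, -1.6, 0.0], 2.0], [1.8, [0.27, -1.6, 0.0], 2.0], [1.8, [0.22, -1.62, 0.0], 2.0], [1.8, [0.16, -1.62, 0.0], 2.0], [1.8, [0.11, -1.63, 0.0], 2.0]]
[[1.8, [0.05, -1.62, 0.0], 2.0], [1.8, [-0.01, -1.63, 0.0], 2.0], [1.8, [-0.07, -1.63, 0.0], 2.0], [1.8, [-0.12, -1.63, 0.0], 2.0], [1.8, [-0.18, -1.62, 0.0], 1.9], [1.8, [-0.23, -1.61, 0.0], 2.0], [1.8, [-0.29, -1.6, 0.0], 2.0], [1.8, [-0.34, -1.6, 0.0], 2.0], [1.8, [-0.4, -1.58, 0.0], 2.0]]
end [ 501.508 -311.952   84.03     2.912]
```

servo_tool(
  rows=[
    [1.8,[0.0,0.0,-1.6],0.0],
    [1.8,[0.0,0.0,-1.6],0.0],
    [1.8,[0.0,0.0,-1.6],0.0],
    [1.8,[0.0,0.0,-1.6],0.0],
    [1.8,[0.0,0.0,-1.6],0.0],
    [1.8,[0.33,-1.6,0.0],2.0],
    [1.8,[0.27,-1.6,0.0],2.0],
    [1.8,[0.22,-1.62,0.0],2.0],
    [1.8,[0.16,-1.62,0.0],2.0],
    [1.8,[0.11,-1.63,0.0],2.0],
  ],
)

```text
clock: 13.35
ee_pos: [493.5, -167.0, 83.7]
tool_rot: [0.124, -3.139, -0.0]
wrist_force: [0.1, 0.1, -2.1]
width: 20.8
gripper_force: 39.8
```

servo_tool(
  rows=[
    [1.8,[0.05,-1.62,0.0],2.0],
    [1.8,[-0.01,-1.63,0.0],2.0],
    [1.8,[-0.07,-1.63,0.0],2.0],
    [1.8,[-0.12,-1.63,0.0],2.0],
    [1.8,[-0.18,-1.62,0.0],1.9],
    [1.8,[-0.23,-1.61,0.0],2.0],
    [1.8,[-0.29,-1.6,0.0],2.0],
    [1.8,[-0.34,-1.6,0.0],2.0],
    [1.8,[-0.4,-1.58,0.0],2.0],
    [1.8,[0,0,0],0],
  ],
)

```text
clock: 14.35
ee_pos: [501.5, -314.1, 84.0]
tool_rot: [0.366, 3.119, -0.001]
wrist_force: [1.1, -0.1, -1.0]
width: 21.0
gripper_force: 39.7
```

```bash
python3 - <<'E'
from workcell import telemetry, imaging
import cv2
f=imaging.grab_frame("scene")["color"][:,:,::-1]
g=imaging.grab_frame("top")["color"][:,:,::-1]
cv2.imwrite("sc5.png",f);cv2.imwrite("top5.png",g)
a=cv2.resize(f[120:240,180:300],(400,400),interpolation=3);b=cv2.resize(g[165:285,280:400],(400,400),interpolation=3)
cv2.imwrite("pics/g5.png",cv2.hconcat([a,b]))
s=telemetry.state();print(s["ee_pos"],s["width"],s["wrist_force"],s["torque"])
E
```

```text
[ 501.0565608  -312.10340161   83.80316434] 20.990292821391662 [-0.61997136  0.34758818 -2.12853197] [-0.0023822  -0.04171596 -0.00749878]
```

View pics/g5.png

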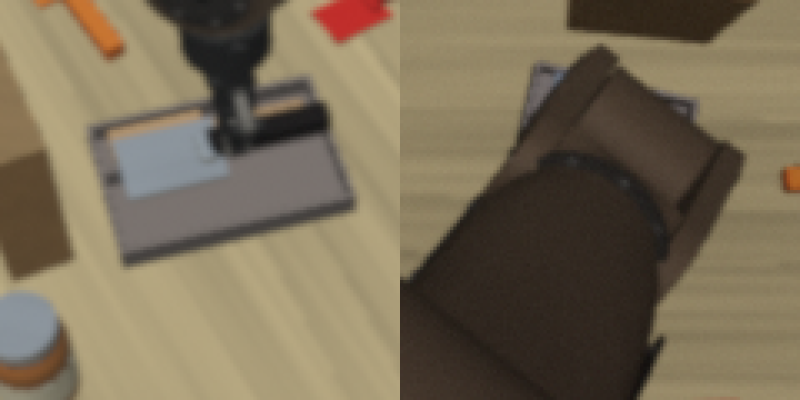

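The spatula hangs level over the tray: blade left corners at (115,150) and (127,198), blade rear corner at (228,172), handle end at (326,118). Tray rim corners are (90,128), (123,262), (355,206), (308,78). I'll check these against the predictions.

```bash
python3 - <<'E'
import h; from h import *
d=np.load("scene.npz");h.K,h.P=d["K"],d["P"]
q=lambda u,v:np.array([(u+.5)/3.3333-.5+180,(v+.5)/3.3333-.5+120])
print("tray",[w(q(*c),26).round(1) for c in((90,128),(123,262),(355,206),(308,78))],np.mean([w(q(*c),26) for c in((90,128),(123,262),(355,206),(308,78))],0))
g=np.array([501.3,-312]);t=-.23
for c in((115,150),(127,198),(228,172)):
    v=w(q(*c),82)-g;print("blade rel grip, spat axes",v@[np.cos(t),np.sin(t)],v@[-np.sin(t),np.cos(t)])
v=w(q(326,118),90)-g;print("hend",v@[np.cos(t),np.sin(t)],v@[-np.sin(t),np.cos(t)])
E
```

```text
tray [array([ 591. , -435.7]), array([ 630.1, -287.1]), array([ 422.3, -236. ]), array([ 384.8, -385.7])] [ 507.05508499 -336.13316316]
blade rel grip, spat axes 102.22958421518258 -25.50304720058575
blade rel grip, spat axes 103.8989913436035 27.52606794484466
blade rel grip, spat axes 13.67891254077609 26.166692869807676
hend -83.42002617884083 0.32819678873111313
```

```bash
python3 - <<'E'
import h; from h import *
import cv2
d=np.load("scene.npz");h.K,h.P=d["K"],d["P"]
f=cv2.imread("sc5.png");c=f[120:240,180:300]
b,g_,r=[c[...,i].astype(int) for i in range(3)]
m=((b-r>8)&(b>90)).astype(np.uint8);n,l,s,ce=cv2.connectedComponentsWithStats(m)
print(s[1:][s[1:,4]>30])
mid=[i for i in range(1,n) if s[i,4]>200 and l[45:55,40:60].ravel().tolist().count(i)>20]
g=np.array([501.3,-312]);t=-.23
for i in mid:
    pts=np.argwhere(l==i)[:,::-1]+[180,120]
    W=np.array([w(p,82) for p in pts])-g
    S=np.c_[W@[np.cos(t),np.sin(t)],W@[-np.sin(t),np.cos(t)]]
    print(np.percentile(S,[0,2,50,98,100],axis=0).round(1).T)
    for lo in range(20,105,15):
        k=S[(S[:,0]>lo)&(S[:,0]<lo+15),1];print(lo,k.min().round(1),k.max().round(1))
E
```

```text
[[ 35  36  33  23 481]
 [  0  89  17  18 256]]
[[ 14.5  18.7  60.   99.7 103.1]
 [-33.5 -31.2  -1.1  26.8  28.3]]
20 -32.5 27.9
35 -32.3 28.0
50 -32.2 27.3
65 -32.0 27.4
80 -31.7 28.3
95 -30.7 25.8
```

Blade extents agree with the expected grasp and lie level. The two tray measurements differ by a few mm, so I shift 2 mm toward the tray's +y and lower.

servo_tool(
  rows=[
    [1.8,[0,0.2,0],0],
    [1.8,[0,0,1.5],0],
    [1.8,[0,0,1.5],0],
    [1.8,[0,0,1.5],0],
    [1.8,[0,0,1.2],0],
    [1.8,[0,0,0.8],0],
    [1.8,[0,0,0.5],0],
    [1.8,[0,0,0.2],0],
    [1.8,[0,0,0],0],
    [1.8,[0,0,0],0],
  ],
)

```text
clock: 15.45
ee_pos: [502.0, -310.1, 12.4]
tool_rot: [0.36, 3.12, -0.001]
wrist_force: [-0.1, 0.0, -1.9]
width: 20.8
gripper_force: 39.7
```

servo_tool(
  rows=[
    [1.8,[0,0,0.1],0],
    [1.8,[0,0,0.1],0],
    [1.8,[0,0,0],0],
    [1.8,[0,0,0],0],
  ],
)

```text
clock: 15.85
ee_pos: [501.9, -310.0, 10.2]
tool_rot: [0.36, 3.121, -0.0]
wrist_force: [0.0, 1.0, -0.4]
width: 21.2
gripper_force: 39.8
```

Contact has begun, as the weight has come off the wrist. Releasing and retreating.

servo_tool(
  rows=[
    [3.6,[0,0,0],0],
    [3.6,[0,0,0],0],
    [3.6,[0,0,0],0],
    [3.6,[0,0,-1],0],
    [3.6,[0,0,-3],0],
    [3.6,[0,0,-4],0],
    [3.6,[0,0,-4],0],
    [3.6,[0,0,-4],0],
  ],
)

```text
clock: 16.65
ee_pos: [501.5, -309.7, 172.4]
tool_rot: [0.36, 3.121, -0.0]
wrist_force: [0.7, 0.4, -0.3]
width: 36.1
gripper_force: 0.0
```

servo_tool(
  rows=[
    [3.6,[0,4,0],0],
    [3.6,[0,4,0],0],
    [3.6,[0,4,0],0],
    [3.6,[0,4,0],0],
    [3.6,[0,4,0],0],
    [3.6,[0,4,0],0],
    [3.6,[0,0,0],0],
    [3.6,[0,0,0],0],
  ],
)

```text
clock: 17.45
ee_pos: [556.5, -75.6, 170.6]
tool_rot: [0.357, 3.121, -0.0]
wrist_force: [-0.5, -0.0, 0.7]
width: 35.9
gripper_force: 0.0
```

```bash
python3 - <<'E'
from workcell import telemetry, imaging
import cv2
f=imaging.grab_frame("scene")["color"][:,:,::-1]
g=imaging.grab_frame("top")["color"][:,:,::-1]
t=[cv2.resize(x,(400,300),interpolation=3) for x in (f[120:210,180:300],g[175:280,285:425],f[280:370,280:400],g[165:255,80:200])]
cv2.imwrite("pics/g6.png",cv2.vconcat([cv2.hconcat(t[:2]),cv2.hconcat(t[2:])]))
print(telemetry.state()["ee_pos"])
E
```

```text
[556.31095159 -76.96974719 170.3442439 ]
```

View pics/g6.png

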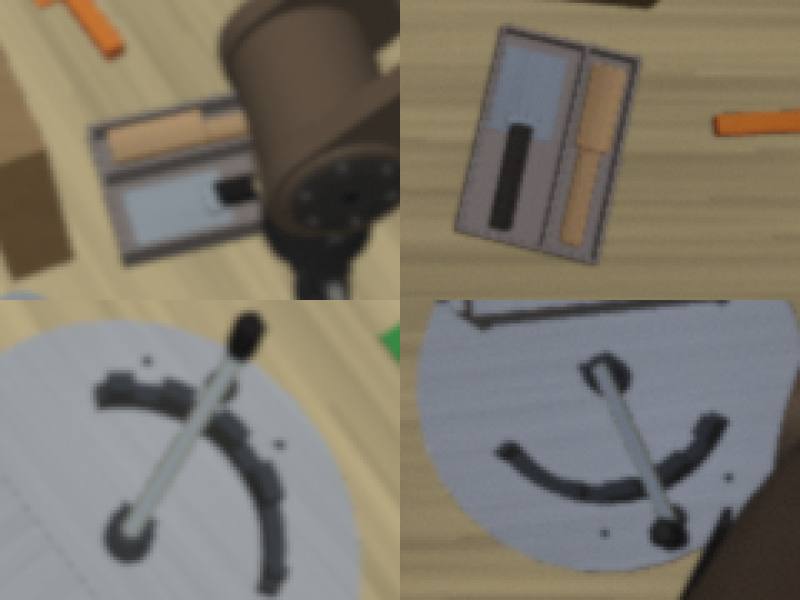

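The spatula lies flat inside the wide compartment, with its blade at (530,85) and handle end at (503,225). The lever is in the studded notch and the brush is undisturbed.

```bash
python3 -c "
from workcell import job
print(job.close_job())"
```

```text
the job is handed in; nothing more can be done
None
```

The lever is parked in the middle notch (the one marked by the domed stud), the spatula lies flat and right side up in the wide compartment, and the job was handed in at about 17.5 s; that the lever dropped fully home is judged from the pictures and the free descent, as I took no reading after letting go.

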